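# Index the carving turntable four clicks and lock it

## Robot

A 6-joint arm with a two-finger parallel gripper is mounted at the origin on the work surface. World frame = base frame: x ahead of the robot, y to its left, z up, the work surface at z = 0. Lengths are in mm, angles in rad, forces in N, time in s.
With the tool pointing down it reaches from about 350 to 775 mm from the base axis. Payload 7.3 kg.
Tool frame: the origin (TCP) lies on the mounting face of the last link; the fingertips stand arm.tip_reach ahead of it and the grasp point (between the pads) lies 159 mm ahead of it (arm.tip_reach is the distance from the TCP to the fingertips, in mm); z points along the fingers, y is the line along which they close (so a half turn about z gives the same grasp; the last joint's range is limited). The gripper opens to 92 mm and grips with 3 to 60 N. Pads are 19 mm wide; open, the fingers measure 130 mm over their backs; the gripper's body (75 mm by 190 mm) begins 47 mm behind the grasp point.
Start: joints at [1.077, 0.342, 1.524, -0, 1.275, -0.146], TCP at [178.914, 493.576, 404.741] pointing down, gripper open.
Joint ranges: [-2.53, 2.53], [-0.77, 2.02], [0.04, 2.7], [-1, 4.14], [0.28, 2.66], [-3.11, 3.11]. Speed limits (rad/s): [2.57, 2.57, 3.14, 3.14, 3.14, 3.14].

## Interface

Orientations are given as a 3x3 rotation matrix whose columns are the frame's x, y, z axes.
In Python, from rig import readout, get_image, job, arm gives the robot as it stands. The module is installed in compiled form; this text tells all that it offers.
- The arm moves only by the tool apply_moves, never from a script. Its argument "series" is a list of rows, each an object with "travel": the shift along the tool's x, y, z in mm, a list of three; "delta_rot": the turn, a rotation vector about the tool's x, y, z in degrees, a list of three; "fingers": the finger opening in mm, from 0 to 91.8. In form: [{"travel": [x, y, z], "delta_rot": [ax, ay, az], "fingers": fingers}, ...]. A call has 1 to 10 rows; each row shifts and turns the commanded pose from where the row before left it, along the tool's axes as they then stand; what a row does not reach is not made up. A row lasts 1/8 s, in which the tool goes at most 62.5 mm and 10.7 degrees, less where a joint would pass 70% of its speed; a pose out of reach is approached as far as the arm can. A call is refused whole if a number of a shift passes 62.5 or a number of a turn 10.7, either way. A call with a gripper value outside its range is refused whole. The fingers move at their own pace and stop on an object; "newtons" is the grip in N (left out, the last holds). Time passes only in rows, so rows that do not move let the fingers close. It gives the time, the measured TCP pose, the force, the opening and the grip force at its end, in the units of the state.
- readout.get_state(): the state, without advancing time (a new reading comes with each control period).
- get_image(name): name is "scene" or "top" or "wrist"; returns a dict with "img" (384x512x3 uint8, blue, green, red), "fx", "fy", "cx", "cy" (pixels), "rvec" (rotation vector, rad) and "tvec" (3), from world to camera coordinates, as OpenCV has them; the wrist camera has in their place "hand_eye" (4x4, takes a point from camera to tool coordinates, whose origin is the TCP and whose axes are the flange's). Camera axes: x right, y down, z forward; pixel columns grow to the right and rows downward; lengths in mm; the calibration is good to about 2 mm. A picture is of the moment at which its call begins: read the wrist's pose just before it. There is no depth.
- job.job_done(): hands the job in; it is judged then, once.
The state is a dict: "clock": time; "joint_pos": joint angles; "joint_vel": joint speeds; "joint_efforts": joint torques, N m; "ee_pos": TCP position; "ee_rot": TCP orientation; "force": force on the tool from outside, world axes, zero at the start; "ft_torque": the same for the moment, N m; "width": finger opening in mm; "gripper_force": force on a finger pad.
Only numpy, scipy, OpenCV 4.12 (cv2) and the standard library are available. Lean on these libraries where they do the work, as an engineer would, in place of code of your own. Each camera call takes 0.05 s, during which the arm holds its last target. There are 200 camera calls.

## Task

Index the carving turntable to the trefoil's next leaf: with a fingertip push the dial's upright peg clockwise (seen from above) exactly four clicks from where it stands, never going past, and leave it settled in the fourth click. Then push the tab of the locking bolt fully in towards the dial to lock it. Push gently, do not pinch the peg or the tab, and leave everything else on the bench as it lies.

Things in the scene. Friction and masses are not known exactly. Their poses are not given: they have to be found in the camera images.
- stand: grey indexing turntable for carving, bolted to the bench: base 190 x 190 mm, 28 mm high, with a 60 mm wide arm for the locking bolt out to 175 mm along its +y. The origin is on the bench, exactly under the dial's vertical turning axis; z up; x and y along the sides of the base.
- dial_top (a point): centre of the flat top of the round aluminium click-stop dial, on its vertical turning axis, 45 mm above the bench. The dial is 164 mm across, with 12 dark tick marks at its rim; a wooden trefoil rosette, 68 mm across, sits in its middle and rises to 63 mm above the bench.
- dial (a joint): turn of the dial (rad), growing clockwise seen from above. 12 clicks to the turn, one click = 0.5236; it rests at whole clicks and starts at 0, 1, 2 or 3 of them. At 0 the peg is on the stand's -x side. A click takes about 4 to 8 N at the peg: it resists up to half-way, then jumps ahead of the fingertip to the next rest and stays there.
- peg (a point): the plain upright steel finger peg near the rim of the dial, round, 14 mm across, standing 66 mm from the turning axis, from the dial's top (45 mm above the bench) up to 79 mm above the bench. The point is on the peg's axis, 62 mm above the bench.
- bolt (a joint): travel (m) of the locking bolt towards the dial's axis, along the stand's -y: 0 as it starts (drawn out), 0.014 fully in against its stop. It stays where it is left and takes about 3 N to slide. It goes in only when the dial rests in a click, and then locks the dial.
- tab (a point): the upright steel thumb tab of the locking bolt, 24 mm wide along the stand's x, 8 mm thick along its y, from 39 to 73 mm above the bench (two 10 mm guide rails, top 38 mm above the bench, flank the bolt). The point is in its middle, 58 mm above the bench; at travel 0 it lies 115 mm from the turning axis along the stand's +y.
- gouge_a: bystander, to be left alone: a carving gouge with pale wooden handle, 235 mm long, 22 mm thick, lying beyond the turntable; the origin is under the joint of handle and blade
- gouge_b: bystander, to be left alone: a shorter gouge with dark wooden handle, 205 mm long, 24 mm thick, lying on the bench to the right of the turntable; the origin is under the joint of handle and blade
- gouge_c: bystander, to be left alone: a narrow gouge, 235 mm long, 20 mm thick, lying on the left of the bench towards the robot; the origin is under the joint of handle and blade
- mallet: bystander, to be left alone: a wooden mallet lying on its side, head 100 x 65 x 75 mm, handle 170 mm; the origin is under the joint of handle and head
- oil_jar: bystander, to be left alone: a small round amber jar with white lid, 56 mm across, 75 mm tall; the origin is the centre of its underside
- cup: bystander, to be left alone: a white cup, 72 mm across, 85 mm tall; the origin is the centre of its underside
- stone: bystander, to be left alone: a grey sharpening stone, 150 x 50 x 25 mm, lying flat; the origin is the centre of its underside

How it is judged:
By the outcome, as a careful person would: the job done as asked, in the order asked, and still so for the second after the job is handed in, with the robot touching nothing.
It also fails if it takes over 64 s, if anything falls off the work surface, if the arm or the gripper's body presses on something with over 40 N, if the wrist force passes 120 N, or if a joint passes its speed limit or range.

## Working session

There is one attempt and no reset: what is moved stays moved. The work goes in short steps, Python scripts to look and compute and a tool call to move; the robot and the scene stay as the last step left them, time stands still between calls to the robot, and variables do not carry over. Pictures are saved under pics/ and viewed, at most 10 in all, crops included, and the job is handed in when it is done.

Besides the shell and the picture viewer there is one more tool, called after "Request:" in YAML: its name, and indented under it one key for each argument. apply_moves: Moves the arm, as the interface text tells. Its arguments: {"type":"object","properties":{"series":{"type":"array","items":{"type":"object","properties":{"travel":{"type":"array","items":{"type":"number"}},"delta_rot":{"type":"array","items":{"type":"number"}},"fingers":{"type":"number"}}}},"newtons":{"type":"number"}},"required":["series"]}

```bash
mkdir -p pics
python3 - <<'E'
from rig import readout,get_image,arm
import cv2
s=readout.get_state();print({k:s[k] for k in('clock','ee_pos','ee_rot','force','width')},arm.tip_reach)
for n in('top','scene'):
    d=get_image(n);cv2.imwrite(f'pics/{n}0.png',cv2.resize(d['img'],None,fx=1.5,fy=1.5));print(n,d['fx'],d['cx'],d['cy'],d['rvec'],d['tvec'])
E
```

```text
{'clock': 0.0, 'ee_pos': array([178.85209495, 493.45026002, 404.03116803]), 'ee_rot': array([[-9.40107790e-01,  3.40876472e-01, -7.57670602e-04],
       [ 3.40877231e-01,  9.40106792e-01, -1.39000519e-03],
       [ 2.38471212e-04, -1.56502737e-03, -9.99998747e-01]]), 'force': array([0.25168675, 0.00263515, 0.29526778]), 'width': 92.03631114306398} 178.0
top 354.09146086578994 257.6187166134198 187.47516149046945 [ 2.14621224 -2.21091013  0.10345464] [  23.68345482  491.21246428 1107.61221435]
scene 439.5785998267783 257.04434614703405 191.7497567608689 [ 2.28045373  0.59933339 -0.25821972] [-447.45954611 -122.32359575 1725.7686473 ]
```

View pics/top0.png

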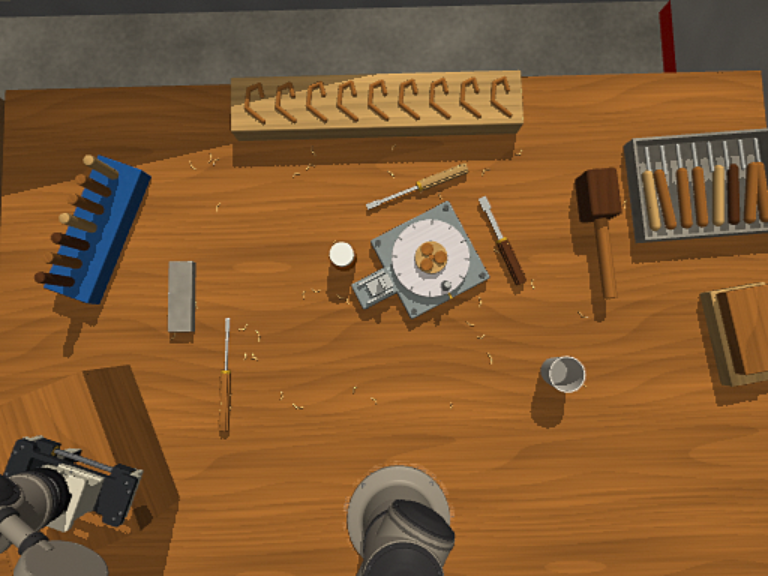

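View pics/scene0.png

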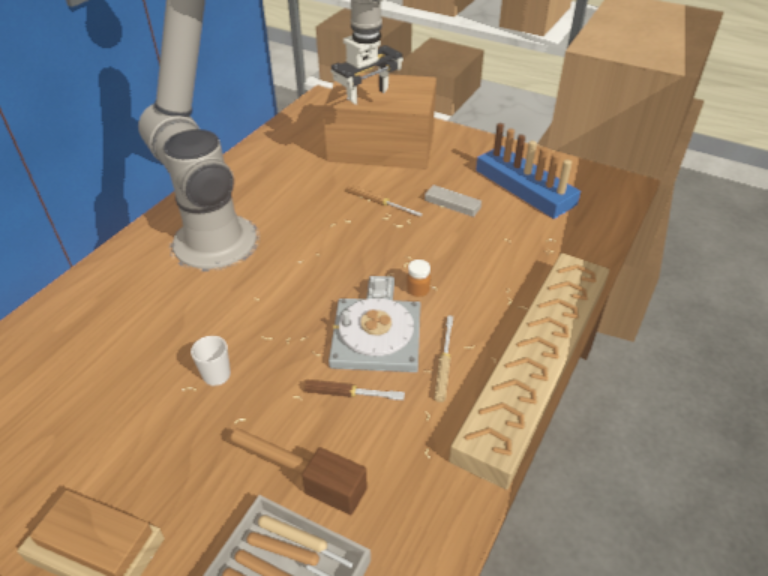

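The top view shows the dial centre at about (430,258), the peg at (446,286) and the tab at (376,287), in the 1.5x picture. The jar is at (342,255), gouge_b is to the right, and gouge_a is beyond the dial. Next I'll turn these pixels into positions.

```bash
cat > h.py <<'E'
import numpy as np,cv2
from rig import readout,get_image
def cam(d,s=None):
    K=np.array([[d['fx'],0,d['cx']],[0,d['fy'],d['cy']],[0,0,1]])
    if 'rvec' in d:
        R=cv2.Rodrigues(np.array(d['rvec'],float))[0];return K,R,np.array(d['tvec'],float).ravel()
    T=np.eye(4);T[:3,:3]=s['ee_rot'];T[:3,3]=s['ee_pos'];M=np.linalg.inv(T@np.array(d['hand_eye']))
    return K,M[:3,:3],M[:3,3]
def ray(c,px,z):
    K,R,t=c;v=R.T@np.linalg.inv(K)@[px[0],px[1],1];o=-R.T@t
    return (o+v*(z-o[2])/v[2])
def proj(c,P):
    K,R,t=c;q=(np.atleast_2d(P)@R.T+t)@K.T;return q[:,:2]/q[:,2:]
E
python3 - <<'E'
from h import *
c=cam(get_image('top'))
for n,p,z in [('dial',(430,258),45),('peg',(446,285.5),79),('tab',(376,287),73),('jar',(342,253),75),
 ('A',(371,241),28),('B',(447,205),28),('C',(487,275),28),('D',(413,317),28),('gbend',(520,285),12),('gbtip',(484,199),5),('gaend',(466,168),11)]:
    print(n,ray(c,np.array(p)/1.5,z).round(1))
E
```

```text
dial [535.7 -83.3  45. ]
peg [ 474.4 -110.4   79. ]
tab [476.  31.  73.]
jar [547.2  98.1  75. ]
A [578.   39.4  28. ]
B [ 651.2 -125.5   28. ]
C [ 498.1 -204.3   28. ]
D [414.  -44.5  28. ]
gbend [ 476.  -277.3   12. ]
gbtip [ 667.6 -210.1    5. ]
gaend [ 736.3 -172.6   11. ]
```

```bash
cat >> h.py <<'E'
from scipy.spatial.transform import Rotation as Ro
C=np.array([535.5,-83.6]);psi=np.arctan2(-.405,.914)+np.pi/2 # psi: heading of stand +y... set below
psi=np.arctan2(.914,-.405)
def pose(xh,xy,tip):
    "tool down, x axis at heading xh (rad), fingertip height tip"
    x=np.array([np.cos(xh),np.sin(xh),0]);z=np.array([0,0,-1.]);return np.c_[x,np.cross(z,x),z],np.array([*xy,tip+178])
def dialpose(th,s,tip):
    a=psi+np.pi/2-np.radians(th);r=np.array([np.cos(a),np.sin(a)]);t=np.array([r[1],-r[0]])
    return pose(np.arctan2(*t[::-1]),C+66*r-s*t,tip)
def todo(R,p):
    s=readout.get_state();R0=s['ee_rot']
    print('travel',(R0.T@(p-s['ee_pos'])).round(1),'rot',Ro.from_matrix(R0.T@R).as_rotvec(degrees=True).round(2),'target',p.round(1))
E
python3 - <<'E'
from h import *
todo(*dialpose(-20,16.5,220))
E
```

```text
travel [-517.7 -487.5    6.7] rot [-0.06  0.   26.17] target [ 499.4 -141.3  398. ]
```

Request:
apply_moves:
  newtons: 20
  series:
    - {"travel": [-37, -34.8, 0], "fingers": 0}
    - {"travel": [-37, -34.8, 0], "fingers": 0}
    - {"travel": [-37, -34.8, 0], "fingers": 0}
    - {"travel": [-37, -34.8, 0], "fingers": 0}
    - {"travel": [-37, -34.8, 0], "fingers": 0}
    - {"travel": [-37, -34.8, 0], "fingers": 0}
    - {"travel": [-37, -34.8, 0], "fingers": 0}
    - {"travel": [-37, -34.8, 0], "fingers": 0}
    - {"travel": [-37, -34.8, 0], "fingers": 0}
    - {"travel": [-37, -34.8, 0], "fingers": 0}

```text
invalid input at $.series[0]: expected keys travel, delta_rot, fingers
```

Request:
apply_moves:
  series:
    - {"travel": [-37, -34.8, 0], "fingers": 0}
    - {"travel": [-37, -34.8, 0], "fingers": 0}
    - {"travel": [-37, -34.8, 0], "fingers": 0}
    - {"travel": [-37, -34.8, 0], "fingers": 0}
    - {"delta_rot": [0, 0, 8.7], "fingers": 0}
    - {"delta_rot": [0, 0, 8.7], "fingers": 0}
    - {"delta_rot": [0, 0, 8.7], "fingers": 0}
    - {"fingers": 0}

```text
invalid input at $.series[0]: expected keys travel, delta_rot, fingers
```

Run:
```python
from h import *
todo(*dialpose(-20,16.5,220))
s=readout.get_state();d=get_image('wrist');c=cam(d,s);im=d['img'].copy()
print(s['clock'],s['joint_pos'].round(2) if hasattr(s['joint_pos'],'round') else s['joint_pos'],s['width'],s['force'],d['hand_eye'])
a=psi+np.pi/2;r=np.array([np.cos(a),np.sin(a)]);y=np.array([np.cos(psi),np.sin(psi)])
an=np.linspace(0,2*np.pi,72)
for p in proj(c,np.c_[C[0]+82*np.cos(an),C[1]+82*np.sin(an),an*0+45]):cv2.circle(im,tuple(int(v) for v in p.round()),1,(0,0,255),-1)
for P in ([*(C+66*r),79],[*(C+115*y),73]):
    p=proj(c,P)[0];print(p);cv2.drawMarker(im,tuple(int(v) for v in p.round()),(0,255,0),0,8)
cv2.imwrite('pics/w1.png',cv2.resize(im,None,fx=1.5,fy=1.5))
```

```text
travel [-517.7 -487.5    6.7] rot [-0.06  0.   26.17] target [ 499.4 -141.3  398. ]
0.15 [ 1.08  0.34  1.52  0.    1.28 -0.15] 92.12825793225086 [-0.56328296 -0.49289908  0.00288276] [[ 4.98930549e-04 -9.64442017e-01 -2.64294055e-01  7.24375218e+01]
 [ 9.99999831e-01  4.02294340e-04  4.19763131e-04 -3.20225950e-01]
 [-2.98513198e-04 -2.64294220e-01  9.64442054e-01  2.02888165e+01]
 [ 0.00000000e+00  0.00000000e+00  0.00000000e+00  1.00000000e+00]]
[-104.69374958  544.88065516]
[ -7.21488761 521.9898642 ]
```

View pics/w1.png

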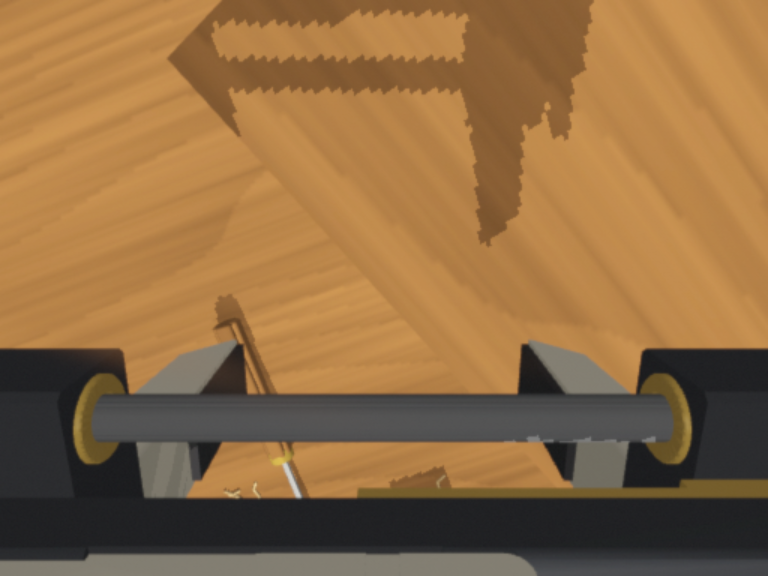

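The rows were refused because every key is required, so the arm is still at its start. The wrist picture shows only the open fingers over bare bench, with up in the image being tool +x. I'll resend the rows with all keys.

Request:
apply_moves:
  newtons: 20
  series:
    - {"travel": [-37, -34.8, 0], "delta_rot": [0, 0, 0], "fingers": 0}
    - {"travel": [-37, -34.8, 0], "delta_rot": [0, 0, 0], "fingers": 0}
    - {"travel": [-37, -34.8, 0], "delta_rot": [0, 0, 0], "fingers": 0}
    - {"travel": [-37, -34.8, 0], "delta_rot": [0, 0, 0], "fingers": 0}
    - {"travel": [-37, -34.8, 0], "delta_rot": [0, 0, 0], "fingers": 0}
    - {"travel": [-37, -34.8, 0], "delta_rot": [0, 0, 0], "fingers": 0}
    - {"travel": [-37, -34.8, 0], "delta_rot": [0, 0, 0], "fingers": 0}
    - {"travel": [-37, -34.8, 0], "delta_rot": [0, 0, 0], "fingers": 0}
    - {"travel": [-37, -34.8, 0], "delta_rot": [0, 0, 0], "fingers": 0}
    - {"travel": [-37, -34.8, 0], "delta_rot": [0, 0, 0], "fingers": 0}

```text
clock: 1.45
ee_pos: [408.6, 38.6, 404.8]
ee_rot: [[-0.94, 0.341, 0.0], [0.341, 0.94, 0.0], [-0.0, 0.0, -1.0]]
force: [0.7, 0.7, 0.6]
width: 0.7
gripper_force: 0.0
```

Request:
apply_moves:
  series:
    - {"travel": [-37, -34.8, 0], "delta_rot": [0, 0, 0], "fingers": 0}
    - {"travel": [-37, -34.8, 0], "delta_rot": [0, 0, 0], "fingers": 0}
    - {"travel": [-37, -34.8, 0], "delta_rot": [0, 0, 0], "fingers": 0}
    - {"travel": [-37, -34.8, 0], "delta_rot": [0, 0, 0], "fingers": 0}
    - {"travel": [0, 0, 0], "delta_rot": [0, 0, 8.7], "fingers": 0}
    - {"travel": [0, 0, 0], "delta_rot": [0, 0, 8.7], "fingers": 0}
    - {"travel": [0, 0, 0], "delta_rot": [0, 0, 8.7], "fingers": 0}
    - {"travel": [0, 0, 0], "delta_rot": [0, 0, 0], "fingers": 0}

```text
clock: 2.45
ee_pos: [499.8, -141.0, 404.5]
ee_rot: [[-0.695, 0.719, -0.0], [0.719, 0.695, 0.0], [0.0, -0.0, -1.0]]
force: [0.0, 0.2, -0.2]
width: 0.5
gripper_force: 0.0
```

```bash
cat > look.py <<'E'
from h import *
import sys
s=readout.get_state();d=get_image('wrist');c=cam(d,s);im=d['img'].copy()
print(s['clock'],s['joint_pos'],s['width'],s['force'])
a=psi+np.pi/2;r=np.array([np.cos(a),np.sin(a)]);y=np.array([np.cos(psi),np.sin(psi)])
an=np.linspace(0,2*np.pi,72)
for p in proj(c,np.c_[C[0]+82*np.cos(an),C[1]+82*np.sin(an),an*0+45]):cv2.circle(im,tuple(int(v) for v in p.round()),1,(0,0,255),-1)
for P in ([*(C+66*r),79],[*(C+115*y),73]):
    p=proj(c,P)[0];print(p);cv2.drawMarker(im,tuple(int(v) for v in p.round()),(0,255,0),0,8)
cv2.imwrite(f'pics/{sys.argv[1]}.png',cv2.resize(im,None,fx=1.5,fy=1.5))
E
python3 -c "
from h import *
todo(*dialpose(-20,16.5,220))"; python3 look.py w2
```

```text
travel [ 0.1 -0.5  6.5] rot [-0.   -0.03  0.15] target [ 499.4 -141.3  398. ]
2.45 [-4.22701156e-01  3.31968677e-01  1.53967036e+00  1.32409579e-04
  1.27042453e+00 -1.19148714e+00] 0.48561949093862455 [ 0.03960987  0.22344713 -0.17482642]
[259.47301614 138.93674247]
[380.36280694  36.35871249]
```

View pics/w2.png

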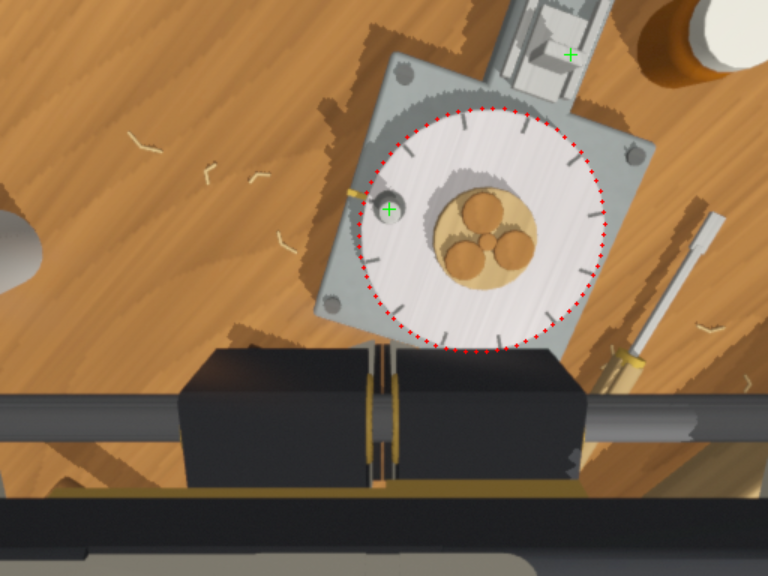

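The projected dial circle sits on the real rim, and the peg top is at (388,209), right on its predicted click-0 position. The tab looks to be near (552,48), a little left of my marker. I'll check the stand's heading against the base screws.

Run:
```python
from h import *
s=readout.get_state();d=get_image('wrist');c=cam(d,s)
f=lambda p,z:ray(c,np.array(p)/1.5,z)[:2]
a,b,e=f((404,73),30),f((635,155),30),f((333,304),30)
h=lambda v:np.degrees(np.arctan2(v[1],v[0])).round(1)
print('centre',(b+e)/2,'y head',h(a-e),'x head+90',h(b-a)+90,'psi',np.degrees(psi))
p=f((388,208),79);print('peg',p,np.linalg.norm(p-C),h(p-C)-90+360)
cv2.imwrite('pics/w3.png',cv2.resize(d['img'][0:80,310:430],None,fx=6,fy=6,interpolation=2))
```

```text
centre [535.57830919 -82.23603598] y head 116.5 x head+90 116.0 psi 113.89847787236127
peg [ 474.47733603 -110.7012501 ] 66.77007769748674 113.9
```

View pics/w3.png

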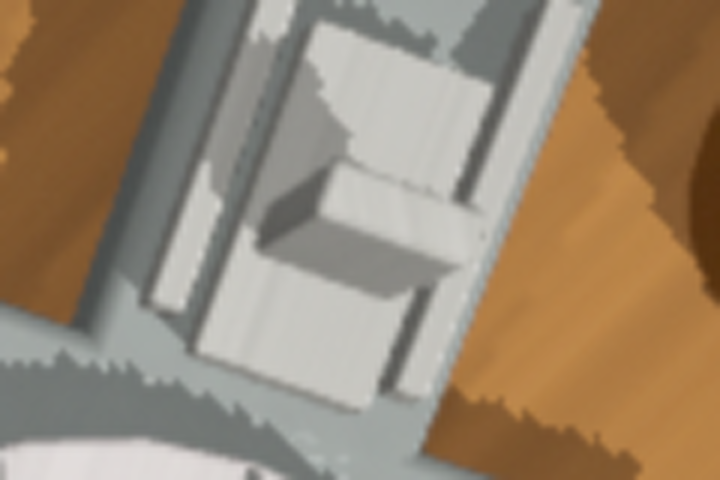

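The crop shows the tab's top centred at crop (400,213), which is full-image (376.7,35.5). That puts the stand's heading at about 115.2 deg, so I'll update it and go down behind the peg.

```bash
cat >> h.py <<'E'
C=np.array([535.5,-83.0]);psi=np.radians(115.2)
def where():
    "dial angle of the finger face (deg), radial distance, force along push"
    s=readout.get_state();p=s['ee_pos'][:2]+9.5*s['ee_rot'][:2,0]
    print(s['clock'],'force tool',(s['ee_rot'].T@s['force']).round(1),s['ee_pos'].round(1),s['width'].round(2))
E
python3 - <<'E'
from h import *
todo(*dialpose(-20,16.5,58))
for dl in(1,2,10):
    b=np.radians(dl);print(dl,16.5*(1-np.cos(b))+66*np.sin(b),66*(1-np.cos(b))-16.5*np.sin(b))
E
```

```text
travel [ -1.    0.3 168.6] rot [-0.   -0.01 -1.05] target [ 500.7 -141.5  236. ]
1 1.1543718547802557 -0.27791258653700174
2 2.3134181365499837 -0.5356362788515863
10 11.711451801315969 -1.8625066303100797
```

Descending, then one 10° step towards the peg.

Request:
apply_moves:
  series:
    - {"travel": [-1, 0.3, 28.6], "delta_rot": [0, 0, -1], "fingers": 0}
    - {"travel": [0, 0, 40], "delta_rot": [0, 0, 0], "fingers": 0}
    - {"travel": [0, 0, 40], "delta_rot": [0, 0, 0], "fingers": 0}
    - {"travel": [0, 0, 30], "delta_rot": [0, 0, 0], "fingers": 0}
    - {"travel": [0, 0, 20], "delta_rot": [0, 0, 0], "fingers": 0}
    - {"travel": [0, 0, 10], "delta_rot": [0, 0, 0], "fingers": 0}
    - {"travel": [0, 0, 0], "delta_rot": [0, 0, 0], "fingers": 0}

```text
clock: 3.42
ee_pos: [500.8, -141.5, 235.9]
ee_rot: [[-0.708, 0.707, -0.001], [0.707, 0.708, 0.0], [0.001, -0.0, -1.0]]
force: [0.8, 1.0, 0.6]
width: 0.4
gripper_force: 0.0
```

Request:
apply_moves:
  series:
    - {"travel": [5.82, -1.19, 0], "delta_rot": [0, 0, 5], "fingers": 0}
    - {"travel": [5.82, -1.19, 0], "delta_rot": [0, 0, 5], "fingers": 0}
    - {"travel": [2.31, -0.54, 0], "delta_rot": [0, 0, 2], "fingers": 0}
    - {"travel": [2.31, -0.54, 0], "delta_rot": [0, 0, 2], "fingers": 0}
    - {"travel": [0, 0, 0], "delta_rot": [0, 0, 0], "fingers": 0}

```text
clock: 4.05
ee_pos: [487.8, -131.3, 236.4]
ee_rot: [[-0.515, 0.857, 0.001], [0.857, 0.515, -0.0], [-0.0, 0.0, -1.0]]
force: [0.8, -0.5, 0.5]
width: 0.4
gripper_force: 0.0
```

```bash
python3 - <<'E'
from h import *
where();todo(*dialpose(-6,16.5,58))
E
python3 look.py w4
```

```text
4.05 [-4.14809706e-01  5.11006482e-01  1.79045353e+00  1.23082007e-04
  8.39592414e-01 -9.55954218e-01] 0.4182030841876733 [ 0.78795631 -0.46024362  0.48211844]
[257.22280626 218.07218357]
[472.62267413 -70.45921976]Traceback (most recent call last):
  File "<stdin>", line 2, in <module>
  File "h.py", line 30, in where
    print(s['clock'],'force tool',(s['ee_rot'].T@s['force']).round(1),s['ee_pos'].round(1),s['width'].round(2))
                                                                                           ^^^^^^^^^^^^^^^^
AttributeError: 'float' object has no attribute 'round'
```

View pics/w4.png

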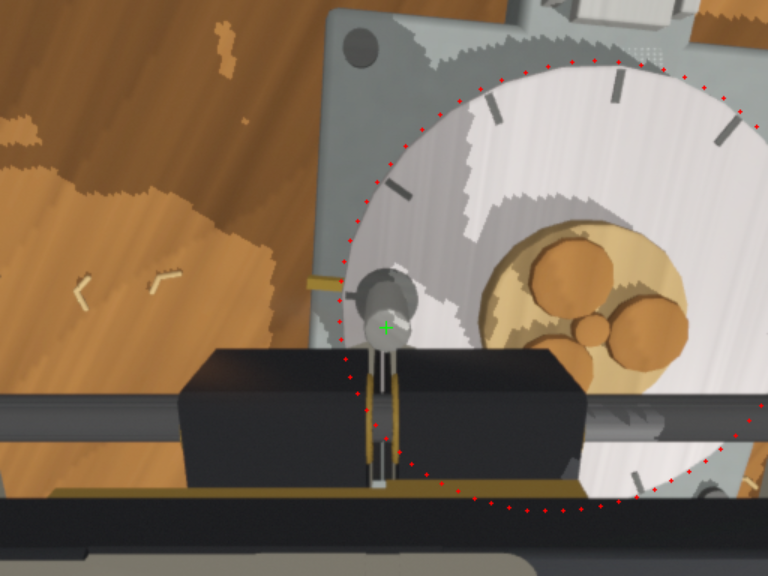

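The peg top at (387,328) is straight ahead of the closed fingers, as predicted. I'll advance in small steps and watch the force.

Request:
apply_moves:
  series:
    - {"travel": [2.31, -0.54, 0], "delta_rot": [0, 0, 2], "fingers": 0}
    - {"travel": [2.31, -0.54, 0], "delta_rot": [0, 0, 2], "fingers": 0}
    - {"travel": [2.31, -0.54, 0], "delta_rot": [0, 0, 2], "fingers": 0}
    - {"travel": [0, 0, 0], "delta_rot": [0, 0, 0], "fingers": 0}

```text
clock: 4.6
ee_pos: [483.3, -126.6, 236.2]
ee_rot: [[-0.421, 0.907, 0.002], [0.907, 0.421, -0.002], [-0.002, 0.001, -1.0]]
force: [1.8, -5.8, -3.4]
width: 0.6
gripper_force: 2.5
```

Request:
apply_moves:
  series:
    - {"travel": [2.31, -0.54, 0], "delta_rot": [0, 0, 2], "fingers": 0}
    - {"travel": [2.31, -0.54, 0], "delta_rot": [0, 0, 2], "fingers": 0}
    - {"travel": [0, 0, 0], "delta_rot": [0, 0, 0], "fingers": 0}

```text
clock: 4.97
ee_pos: [480.3, -122.6, 236.2]
ee_rot: [[-0.357, 0.934, 0.001], [0.934, 0.357, -0.001], [-0.001, 0.001, -1.0]]
force: [1.1, -3.5, -2.6]
width: 0.5
gripper_force: 2.2
```

Request:
apply_moves:
  series:
    - {"travel": [2.31, -0.54, 0], "delta_rot": [0, 0, 2], "fingers": 0}
    - {"travel": [2.31, -0.54, 0], "delta_rot": [0, 0, 2], "fingers": 0}
    - {"travel": [0, 0, 0], "delta_rot": [0, 0, 0], "fingers": 0}

```text
clock: 5.35
ee_pos: [477.6, -118.2, 236.2]
ee_rot: [[-0.292, 0.956, 0.0], [0.956, 0.292, 0.0], [0.0, 0.0, -1.0]]
force: [1.9, -2.1, -1.0]
width: 0.4
gripper_force: 0.9
```

Request:
apply_moves:
  series:
    - {"travel": [2.31, -0.54, 0], "delta_rot": [0, 0, 2], "fingers": 0}
    - {"travel": [2.31, -0.54, 0], "delta_rot": [0, 0, 2], "fingers": 0}
    - {"travel": [0, 0, 0], "delta_rot": [0, 0, 0], "fingers": 0}

```text
clock: 5.72
ee_pos: [474.9, -113.8, 236.0]
ee_rot: [[-0.226, 0.974, -0.001], [0.974, 0.226, 0.001], [0.001, -0.001, -1.0]]
force: [0.1, -0.2, 0.1]
width: 0.3
gripper_force: 0.0
```

Request:
apply_moves:
  series:
    - {"travel": [2.31, -0.54, 0], "delta_rot": [0, 0, 2], "fingers": 0}
    - {"travel": [2.31, -0.54, 0], "delta_rot": [0, 0, 2], "fingers": 0}
    - {"travel": [0, 0, 0], "delta_rot": [0, 0, 0], "fingers": 0}

```text
clock: 6.1
ee_pos: [473.0, -109.6, 236.0]
ee_rot: [[-0.157, 0.988, -0.001], [0.988, 0.157, 0.001], [0.001, -0.001, -1.0]]
force: [0.1, -0.6, -1.1]
width: 0.3
gripper_force: 0.0
```

```bash
sed -i "s/,s\['width'\].round(2))/)/" h.py
python3 - <<'E'
from h import *
where();todo(*dialpose(16,16.5,58))
for n in('top','wrist'):
    s=readout.get_state();d=get_image(n);c=cam(d,s);I=d['img'].astype(int)
    for th in range(-10,61,5):
        a=psi+np.pi/2-np.radians(th);p=proj(c,[*(C+66*np.array([np.cos(a),np.sin(a)])),79])[0]
        x,y=p.round().astype(int)
        if 2<x<510 and 2<y<382: print(n,th,p.round(),I[y-1:y+2,x-1:x+2].mean((0,1)).round())
    cv2.imwrite(f'pics/{n}5.png',cv2.resize(d['img'],None,fx=1.5,fy=1.5))
E
```

```text
6.1 force tool [-0.6 -0.   1.1] [ 473.  -109.6  236. ]
travel [-0.2 -0.   0. ] rot [-0.03 -0.04 -0.14] target [ 473.  -109.8  236. ]
top -10 [301. 188.] [68. 79. 86.]
top -5 [299. 189.] [64. 74. 81.]
top 0 [298. 190.] [62. 72. 78.]
top 5 [296. 191.] [59. 68. 74.]
top 10 [294. 191.] [57. 66. 71.]
top 15 [292. 192.] [47. 54. 58.]
top 20 [290. 192.] [62. 70. 76.]
top 25 [288. 192.] [106. 124. 134.]
top 30 [287. 192.] [116. 135. 146.]
top 35 [285. 192.] [123. 142. 155.]
top 40 [283. 192.] [117. 136. 147.]
top 45 [281. 191.] [111. 123. 132.]
top 50 [279. 190.] [200. 207. 217.]
top 55 [277. 190.] [203. 210. 220.]
top 60 [276. 189.] [200. 207. 217.]
wrist -10 [272. 293.] [42. 40. 39.]
wrist -5 [267. 282.] [51. 52. 53.]
wrist 0 [263. 271.] [ 50. 108. 134.]
wrist 5 [260. 260.] [30. 47. 55.]
wrist 10 [258. 248.] [27. 26. 27.]
wrist 15 [258. 236.] [31. 32. 33.]
wrist 20 [258. 223.] [148. 150. 154.]
wrist 25 [259. 210.] [128. 133. 134.]
wrist 30 [262. 197.] [133. 137. 138.]
wrist 35 [266. 185.] [127. 131. 131.]
wrist 40 [271. 172.] [80. 83. 83.]
wrist 45 [278. 159.] [190. 192. 197.]
wrist 50 [286. 147.] [212. 214. 219.]
wrist 55 [294. 136.] [212. 214. 219.]
wrist 60 [304. 125.] [211. 213. 218.]
```

View pics/wrist5.png

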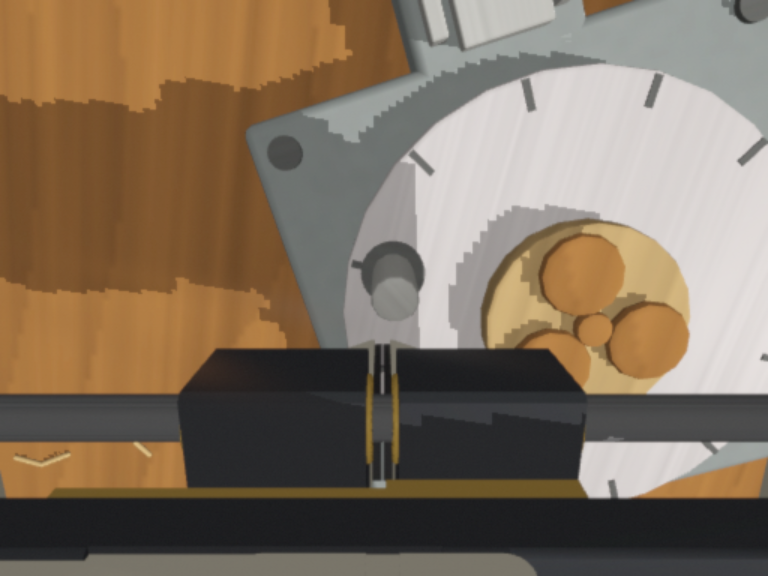

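The peg top is now at (394,298), or about 29.5°, so click 1 is done and the finger is clear of it. The second click should come near 40° nominal.

Request:
apply_moves:
  series:
    - {"travel": [4.64, -1.0, 0], "delta_rot": [0, 0, 4], "fingers": 0}
    - {"travel": [4.64, -1.0, 0], "delta_rot": [0, 0, 4], "fingers": 0}
    - {"travel": [2.31, -0.54, 0], "delta_rot": [0, 0, 2], "fingers": 0}
    - {"travel": [2.31, -0.54, 0], "delta_rot": [0, 0, 2], "fingers": 0}
    - {"travel": [0, 0, 0], "delta_rot": [0, 0, 0], "fingers": 0}

```text
clock: 6.82
ee_pos: [468.9, -96.3, 236.1]
ee_rot: [[0.052, 0.999, -0.0], [0.999, -0.052, -0.0], [-0.0, -0.0, -1.0]]
force: [-0.8, -0.5, -0.5]
width: 0.3
gripper_force: 0.4
```

Request:
apply_moves:
  series:
    - {"travel": [2.31, -0.54, 0], "delta_rot": [0, 0, 2], "fingers": 0}
    - {"travel": [2.31, -0.54, 0], "delta_rot": [0, 0, 2], "fingers": 0}
    - {"travel": [2.31, -0.54, 0], "delta_rot": [0, 0, 2], "fingers": 0}
    - {"travel": [2.31, -0.54, 0], "delta_rot": [0, 0, 2], "fingers": 0}
    - {"travel": [0, 0, 0], "delta_rot": [0, 0, 0], "fingers": 0}

```text
clock: 7.45
ee_pos: [467.8, -87.2, 236.1]
ee_rot: [[0.19, 0.982, 0.0], [0.982, -0.19, -0.001], [-0.001, 0.0, -1.0]]
force: [-0.2, -4.6, -0.9]
width: 0.4
gripper_force: 1.9
```

Request:
apply_moves:
  series:
    - {"travel": [2.31, -0.54, 0], "delta_rot": [0, 0, 2], "fingers": 0}
    - {"travel": [2.31, -0.54, 0], "delta_rot": [0, 0, 2], "fingers": 0}
    - {"travel": [0, 0, 0], "delta_rot": [0, 0, 0], "fingers": 0}

```text
clock: 7.82
ee_pos: [467.7, -82.1, 236.1]
ee_rot: [[0.258, 0.966, -0.0], [0.966, -0.258, 0.0], [0.0, -0.0, -1.0]]
force: [-0.5, -1.1, 0.4]
width: 0.4
gripper_force: 0.6
```

Request:
apply_moves:
  series:
    - {"travel": [2.31, -0.54, 0], "delta_rot": [0, 0, 2], "fingers": 0}
    - {"travel": [0, 0, 0], "delta_rot": [0, 0, 0], "fingers": 0}

```text
clock: 8.07
ee_pos: [467.8, -79.6, 236.1]
ee_rot: [[0.291, 0.957, 0.0], [0.957, -0.291, 0.0], [0.0, -0.0, -1.0]]
force: [-0.3, 0.5, -0.6]
width: 0.5
gripper_force: 0.1
```

```bash
cat > chk.py <<'E'
from h import *
import sys
th=float(sys.argv[1]);where();todo(*dialpose(th,16.5,58))
s=readout.get_state();d=get_image('wrist');c=cam(d,s);I=d['img'].astype(int);o=[]
cv2.imwrite(f'pics/chk{sys.argv[1]}.png',cv2.resize(d['img'],None,fx=1.5,fy=1.5))
for t in range(int(th),int(th)+60,4):
    a=psi+np.pi/2-np.radians(t);x,y=proj(c,[*(C+66*np.array([np.cos(a),np.sin(a)])),79])[0].round().astype(int)
    if 2<x<510 and 2<y<382:o.append((t,int(I[y-1:y+2,x-1:x+2].mean())))
print(o)
E
python3 chk.py 42
```

```text
8.075 force tool [ 0.4 -0.4  0.6] [467.8 -79.6 236.1]
travel [-0.2 -0.2  0.1] rot [-0.   -0.02 -0.14] target [467.5 -79.7 236. ]
[(42, 133), (46, 140), (50, 105), (54, 100), (58, 72), (62, 209), (66, 209), (70, 212), (74, 209), (78, 213), (82, 212), (86, 212), (90, 211), (94, 210), (98, 213)]
```

The peg is balanced near half-way at about 45°, so it needs slightly more push.

Request:
apply_moves:
  series:
    - {"travel": [1.15, -0.28, 0], "delta_rot": [0, 0, 1], "fingers": 0}
    - {"travel": [1.15, -0.28, 0], "delta_rot": [0, 0, 1], "fingers": 0}
    - {"travel": [0, 0, 0], "delta_rot": [0, 0, 0], "fingers": 0}

```text
clock: 8.5
ee_pos: [467.9, -77.2, 236.1]
ee_rot: [[0.326, 0.945, 0.0], [0.945, -0.326, 0.0], [0.0, -0.0, -1.0]]
force: [-1.2, 0.1, 0.1]
width: 0.2
gripper_force: 0.0
```

```bash
python3 chk.py 44
```

```text
8.5 force tool [-0.3 -1.1 -0.1] [467.9 -77.2 236.1]
travel [-0.2 -0.2  0.1] rot [-0.   -0.01 -0.22] target [467.7 -77.4 236. ]
[(44, 37), (48, 134), (52, 137), (56, 198), (60, 126), (64, 109), (68, 209), (72, 210), (76, 213), (80, 210), (84, 213), (88, 213), (92, 213), (96, 212), (100, 209)]
```

View pics/chk44.png

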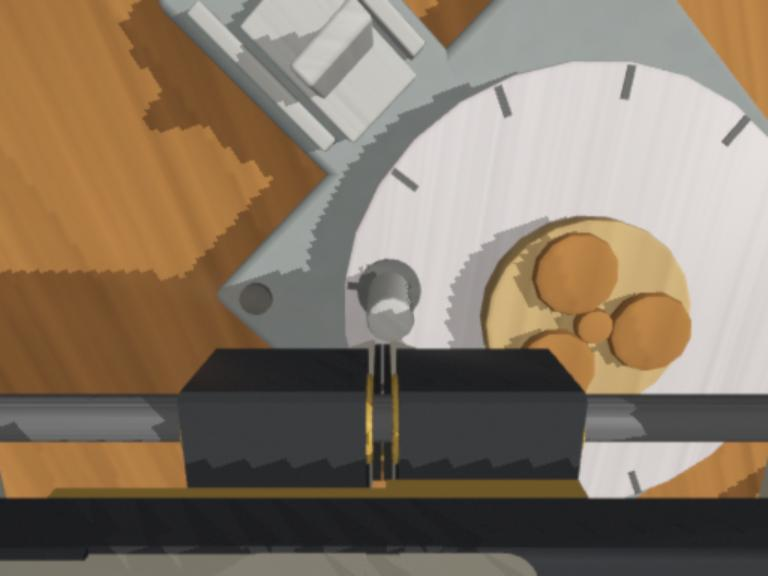

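The peg top is at (390,320), about 8° ahead of the finger, so it may be mid-jump. I'll let it settle and measure again.

Request:
apply_moves:
  series:
    - {"travel": [0, 0, 0], "delta_rot": [0, 0, 0], "fingers": 0}
    - {"travel": [0, 0, 0], "delta_rot": [0, 0, 0], "fingers": 0}
    - {"travel": [0, 0, 0], "delta_rot": [0, 0, 0], "fingers": 0}

```text
clock: 8.93
ee_pos: [467.9, -77.4, 236.1]
ee_rot: [[0.326, 0.945, 0.0], [0.945, -0.326, 0.0], [0.0, 0.0, -1.0]]
force: [0.0, -0.7, -0.8]
width: 0.4
gripper_force: 0.0
```

```bash
cat > chk.py <<'E'
from h import *
import sys
# dial angle by matching the rim ticks (phase modulo 30 deg) + peg-to-finger profile
th=float(sys.argv[1]);where();todo(*dialpose(th,16.5,58))
s=readout.get_state();d=get_image('wrist');c=cam(d,s);g=cv2.cvtColor(d['img'],6).astype(np.float32)
cv2.imwrite(f'pics/chk{sys.argv[1]}.png',cv2.resize(d['img'],None,fx=1.5,fy=1.5))
t=np.arange(th+20,th+130,.5);v=[]
for r in np.arange(66,79,1.):
    a=psi+np.pi/2-np.radians(t);q=proj(c,np.c_[C[0]+r*np.cos(a),C[1]+r*np.sin(a),t*0+45]).astype(np.float32)
    v.append(cv2.remap(g,q[:,0].copy(),q[:,1].copy(),1,borderValue=255).ravel())
v=np.mean(v,0);m=(v<170)&(v<=np.roll(v,1))&(v<np.roll(v,-1))
print('ticks',[(float(a),int(b)) for a,b in zip(t[m],v[m])])
E
python3 chk.py 44
```

```text
8.925 force tool [-0.6  0.2  0.8] [467.9 -77.4 236.1]
travel [-0.1 -0.2  0.1] rot [ 0.   -0.01 -0.22] target [467.7 -77.4 236. ]
ticks [(64.0, 132), (89.5, 147), (120.0, 149), (150.0, 153)]
```

The ticks are at 89.5, 120 and 150, so the dial is settled and click 2 is done. Now the third.

Request:
apply_moves:
  series:
    - {"travel": [4.64, -1.0, 0], "delta_rot": [0, 0, 4], "fingers": 0}
    - {"travel": [4.64, -1.0, 0], "delta_rot": [0, 0, 4], "fingers": 0}
    - {"travel": [2.31, -0.54, 0], "delta_rot": [0, 0, 2], "fingers": 0}
    - {"travel": [2.31, -0.54, 0], "delta_rot": [0, 0, 2], "fingers": 0}
    - {"travel": [2.31, -0.54, 0], "delta_rot": [0, 0, 2], "fingers": 0}
    - {"travel": [2.31, -0.54, 0], "delta_rot": [0, 0, 2], "fingers": 0}
    - {"travel": [2.31, -0.54, 0], "delta_rot": [0, 0, 2], "fingers": 0}
    - {"travel": [2.31, -0.54, 0], "delta_rot": [0, 0, 2], "fingers": 0}
    - {"travel": [0, 0, 0], "delta_rot": [0, 0, 0], "fingers": 0}

```text
clock: 10.1
ee_pos: [473.7, -54.9, 236.1]
ee_rot: [[0.629, 0.777, -0.001], [0.777, -0.629, -0.001], [-0.001, -0.0, -1.0]]
force: [-2.3, -3.6, 0.4]
width: 0.4
gripper_force: 2.5
```

Request:
apply_moves:
  series:
    - {"travel": [2.31, -0.54, 0], "delta_rot": [0, 0, 2], "fingers": 0}
    - {"travel": [2.31, -0.54, 0], "delta_rot": [0, 0, 2], "fingers": 0}
    - {"travel": [1.15, -0.28, 0], "delta_rot": [0, 0, 1], "fingers": 0}
    - {"travel": [1.15, -0.28, 0], "delta_rot": [0, 0, 1], "fingers": 0}
    - {"travel": [0, 0, 0], "delta_rot": [0, 0, 0], "fingers": 0}
    - {"travel": [0, 0, 0], "delta_rot": [0, 0, 0], "fingers": 0}
    - {"travel": [0, 0, 0], "delta_rot": [0, 0, 0], "fingers": 0}
    - {"travel": [0, 0, 0], "delta_rot": [0, 0, 0], "fingers": 0}

```text
clock: 11.1
ee_pos: [477.3, -48.2, 236.1]
ee_rot: [[0.707, 0.707, -0.0], [0.707, -0.707, 0.0], [0.0, -0.0, -1.0]]
force: [-1.4, -1.3, 0.4]
width: 0.7
gripper_force: 0.7
```

```bash
python3 chk.py 74
```

```text
11.1 force tool [-1.8 -0.1 -0.4] [477.3 -48.2 236.1]
travel [ 4.5 -1.2  0.1] rot [-0.01 -0.    3.78] target [479.6 -44.2 236. ]
ticks [(100.5, 148), (131.0, 152), (160.0, 155), (161.0, 154), (190.0, 155)]
```

The finger is at 70° nominal and the peg at about 71°, so it isn't over yet. I'll continue by 4°.

Request:
apply_moves:
  series:
    - {"travel": [1.15, -0.28, 0], "delta_rot": [0, 0, 1], "fingers": 0}
    - {"travel": [1.15, -0.28, 0], "delta_rot": [0, 0, 1], "fingers": 0}
    - {"travel": [1.15, -0.28, 0], "delta_rot": [0, 0, 1], "fingers": 0}
    - {"travel": [1.15, -0.28, 0], "delta_rot": [0, 0, 1], "fingers": 0}
    - {"travel": [0, 0, 0], "delta_rot": [0, 0, 0], "fingers": 0}
    - {"travel": [0, 0, 0], "delta_rot": [0, 0, 0], "fingers": 0}
    - {"travel": [0, 0, 0], "delta_rot": [0, 0, 0], "fingers": 0}
    - {"travel": [0, 0, 0], "delta_rot": [0, 0, 0], "fingers": 0}

```text
clock: 12.15
ee_pos: [479.9, -44.3, 236.1]
ee_rot: [[0.755, 0.656, 0.0], [0.656, -0.755, 0.0], [0.0, 0.0, -1.0]]
force: [-0.3, -0.6, 0.7]
width: 0.5
gripper_force: 0.0
```

```bash
python3 chk.py 74
```

```text
12.15 force tool [-0.6  0.3 -0.7] [479.9 -44.3 236.1]
travel [-0.1 -0.2  0.1] rot [ 0.   -0.01 -0.23] target [479.6 -44.2 236. ]
ticks [(105.0, 148), (135.5, 151), (164.5, 153), (194.5, 153)]
```

Request:
apply_moves:
  series:
    - {"travel": [1.15, -0.28, 0], "delta_rot": [0, 0, 1], "fingers": 0}
    - {"travel": [1.15, -0.28, 0], "delta_rot": [0, 0, 1], "fingers": 0}
    - {"travel": [0, 0, 0], "delta_rot": [0, 0, 0], "fingers": 0}
    - {"travel": [0, 0, 0], "delta_rot": [0, 0, 0], "fingers": 0}
    - {"travel": [0, 0, 0], "delta_rot": [0, 0, 0], "fingers": 0}
    - {"travel": [0, 0, 0], "delta_rot": [0, 0, 0], "fingers": 0}

```text
clock: 12.95
ee_pos: [481.2, -42.4, 236.1]
ee_rot: [[0.777, 0.629, 0.0], [0.629, -0.777, 0.0], [0.0, -0.0, -1.0]]
force: [0.3, -0.0, -0.4]
width: 0.1
gripper_force: 0.0
```

```bash
python3 chk.py 76
```

```text
12.95 force tool [0.2 0.2 0.4] [481.2 -42.4 236.1]
travel [-0.1 -0.2  0.1] rot [-0.   -0.01 -0.23] target [481.  -42.3 236. ]
ticks [(96.0, 150), (120.0, 150), (150.0, 152), (179.5, 154)]
```

Click 3 is done: the ticks are back at 120, 150 and 180. Now the fourth.

Request:
apply_moves:
  series:
    - {"travel": [4.64, -1.0, 0], "delta_rot": [0, 0, 4], "fingers": 0}
    - {"travel": [4.64, -1.0, 0], "delta_rot": [0, 0, 4], "fingers": 0}
    - {"travel": [2.31, -0.54, 0], "delta_rot": [0, 0, 2], "fingers": 0}
    - {"travel": [2.31, -0.54, 0], "delta_rot": [0, 0, 2], "fingers": 0}
    - {"travel": [2.31, -0.54, 0], "delta_rot": [0, 0, 2], "fingers": 0}
    - {"travel": [2.31, -0.54, 0], "delta_rot": [0, 0, 2], "fingers": 0}
    - {"travel": [2.31, -0.54, 0], "delta_rot": [0, 0, 2], "fingers": 0}
    - {"travel": [2.31, -0.54, 0], "delta_rot": [0, 0, 2], "fingers": 0}
    - {"travel": [2.31, -0.54, 0], "delta_rot": [0, 0, 2], "fingers": 0}
    - {"travel": [0, 0, 0], "delta_rot": [0, 0, 0], "fingers": 0}

```text
clock: 14.25
ee_pos: [500.0, -25.0, 236.0]
ee_rot: [[0.956, 0.292, -0.002], [0.292, -0.956, 0.0], [-0.002, -0.001, -1.0]]
force: [-4.0, -1.2, 2.7]
width: 0.8
gripper_force: 1.9
```

Request:
apply_moves:
  series:
    - {"travel": [2.31, -0.54, 0], "delta_rot": [0, 0, 2], "fingers": 0}
    - {"travel": [1.15, -0.28, 0], "delta_rot": [0, 0, 1], "fingers": 0}
    - {"travel": [1.15, -0.28, 0], "delta_rot": [0, 0, 1], "fingers": 0}
    - {"travel": [1.15, -0.28, 0], "delta_rot": [0, 0, 1], "fingers": 0}
    - {"travel": [1.15, -0.28, 0], "delta_rot": [0, 0, 1], "fingers": 0}
    - {"travel": [0, 0, 0], "delta_rot": [0, 0, 0], "fingers": 0}
    - {"travel": [0, 0, 0], "delta_rot": [0, 0, 0], "fingers": 0}
    - {"travel": [0, 0, 0], "delta_rot": [0, 0, 0], "fingers": 0}

```text
clock: 15.25
ee_pos: [506.9, -21.7, 236.2]
ee_rot: [[0.982, 0.19, 0.001], [0.19, -0.982, -0.0], [0.001, 0.0, -1.0]]
force: [0.7, 0.1, -0.1]
width: 0.4
gripper_force: 0.0
```

```bash
python3 chk.py 104
```

```text
15.25 force tool [0.7 0.1 0.1] [506.9 -21.7 236.2]
travel [-0.3 -0.3  0.2] rot [ 0.01 -0.03 -0.23] target [506.5 -21.5 236. ]
ticks [(134.5, 148), (164.5, 152), (194.5, 152), (224.0, 150)]
```

Still at half-way (ticks at 134.5). One more small nudge.

Request:
apply_moves:
  series:
    - {"travel": [1.15, -0.28, 0], "delta_rot": [0, 0, 1], "fingers": 0}
    - {"travel": [1.15, -0.28, 0], "delta_rot": [0, 0, 1], "fingers": 0}
    - {"travel": [0, 0, 0], "delta_rot": [0, 0, 0], "fingers": 0}
    - {"travel": [0, 0, 0], "delta_rot": [0, 0, 0], "fingers": 0}
    - {"travel": [0, 0, 0], "delta_rot": [0, 0, 0], "fingers": 0}
    - {"travel": [0, 0, 0], "delta_rot": [0, 0, 0], "fingers": 0}

```text
clock: 16.05
ee_pos: [508.9, -20.6, 236.1]
ee_rot: [[0.988, 0.156, 0.0], [0.156, -0.988, 0.0], [0.0, -0.0, -1.0]]
force: [-0.5, 0.3, -0.0]
width: 0.5
gripper_force: 0.0
```

```bash
python3 chk.py 106
python3 - <<'E'
from h import *
# bolt: tool y along stand -y -> x heading psi-180+90
y=np.array([np.cos(psi),np.sin(psi)])
print('approach');todo(*pose(psi-np.pi/2,C+160*y,52))
E
```

```text
16.05 force tool [-0.4 -0.4  0. ] [508.9 -20.6 236.1]
travel [-0.2 -0.2  0.1] rot [-0.   -0.01 -0.23] target [508.7 -20.5 236. ]
ticks [(126.0, 147), (150.0, 151), (180.0, 154), (209.5, 152)]
approach
travel [-28.2 -87.9   6.1] rot [ -0.    -0.   -16.23] target [467.4  61.8 230. ]
```

The fourth click is done: ticks are at 150, 180 and 210, and the force is zero. Next I'll back off, rise, and cross to the outer side of the tab.

Request:
apply_moves:
  series:
    - {"travel": [-10, 0, 0], "delta_rot": [0, 0, 0], "fingers": 0}
    - {"travel": [0, 0, -30], "delta_rot": [0, 0, 0], "fingers": 0}
    - {"travel": [0, 0, -30], "delta_rot": [0, 0, 0], "fingers": 0}
    - {"travel": [-9.2, -44, 0], "delta_rot": [0, 0, 0], "fingers": 0}
    - {"travel": [-9, -44, 0], "delta_rot": [0, 0, 0], "fingers": 0}
    - {"travel": [0, 0, 0], "delta_rot": [0, 0, -8], "fingers": 0}
    - {"travel": [0, 0, 0], "delta_rot": [0, 0, -8.2], "fingers": 0}
    - {"travel": [0, 0, 0], "delta_rot": [0, 0, 0], "fingers": 0}

```text
clock: 17.1
ee_pos: [466.7, 61.9, 296.1]
ee_rot: [[0.905, 0.424, -0.0], [0.424, -0.905, 0.0], [-0.0, -0.0, -1.0]]
force: [0.2, 0.1, 0.6]
width: 0.1
gripper_force: 0.0
```

Run:
```python
from h import *
where()
y=np.array([np.cos(psi),np.sin(psi)])
todo(*pose(psi-np.pi/2,C+160*y,52))
s=readout.get_state();d=get_image('wrist');c=cam(d,s);im=d['img'].copy()
x=np.array([y[1],-y[0]])
for u,v in((12,111),(12,119),(-12,111),(-12,119)):
    p=proj(c,[*(C+u*x+v*y),73])[0];print(p);cv2.circle(im,tuple(int(k) for k in p.round()),2,(0,255,0),-1)
d=get_image('top');c=cam(d);j=d['img'].copy();p=proj(c,[*(C+115*y),73])[0].astype(int)
j=cv2.resize(j[p[1]-60:p[1]+40,p[0]-40:p[0]+80],None,fx=4.8,fy=4.8)
cv2.imwrite('pics/b.png',np.hstack([cv2.resize(im,(480,480))[:, :300],j[:480,:500]])[:480])
cv2.imwrite('pics/b2.png',cv2.resize(im,None,fx=1.5,fy=1.5))
```

```text
17.1 force tool [ 0.2 -0.  -0.6] [466.7  61.9 296.1]
travel [ 0.5  0.4 66.1] rot [-0.01  0.02 -0.09] target [467.4  61.8 230. ]
[335.50714785 196.1170792 ]
[322.5935402  196.12828309]
[333.17699701 232.30954995]
[320.64084959 232.31960946]
```

View pics/b2.png

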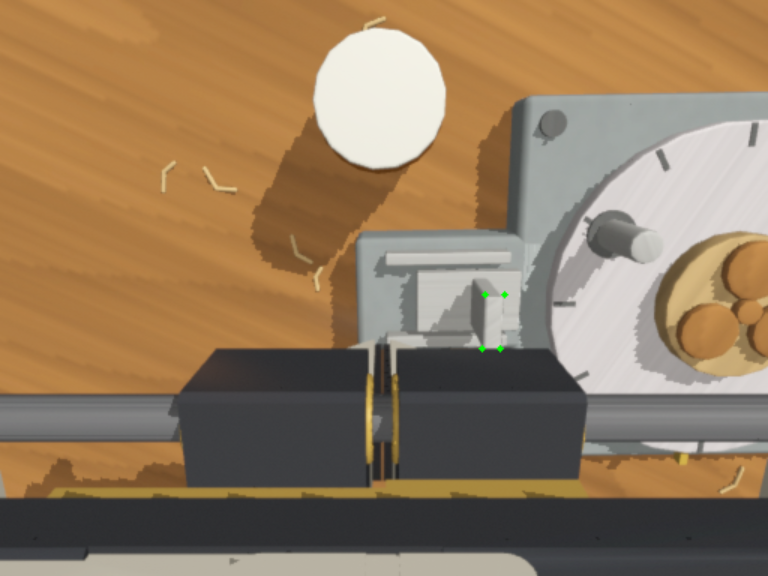

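The predicted tab corners lie on the real tab at (484–504, 294–348). The peg is in its new place at (645,245), and the jar is clear. Now I'll go down and push along tool +y.

Request:
apply_moves:
  series:
    - {"travel": [0.5, 0.4, 26], "delta_rot": [0, 0, 0], "fingers": 0}
    - {"travel": [0, 0, 25], "delta_rot": [0, 0, 0], "fingers": 0}
    - {"travel": [0, 0, 15], "delta_rot": [0, 0, 0], "fingers": 0}
    - {"travel": [0, 0, 0], "delta_rot": [0, 0, 0], "fingers": 0}
    - {"travel": [0, 8, 0], "delta_rot": [0, 0, 0], "fingers": 0}
    - {"travel": [0, 8, 0], "delta_rot": [0, 0, 0], "fingers": 0}
    - {"travel": [0, 4, 0], "delta_rot": [0, 0, 0], "fingers": 0}
    - {"travel": [0, 0, 0], "delta_rot": [0, 0, 0], "fingers": 0}

```text
clock: 18.2
ee_pos: [476.7, 43.2, 230.4]
ee_rot: [[0.905, 0.425, 0.001], [0.425, -0.905, 0.0], [0.001, 0.0, -1.0]]
force: [-0.3, -0.5, 0.1]
width: 0.7
gripper_force: 0.0
```

Request:
apply_moves:
  series:
    - {"travel": [0, 2, 0], "delta_rot": [0, 0, 0], "fingers": 0}
    - {"travel": [0, 2, 0], "delta_rot": [0, 0, 0], "fingers": 0}
    - {"travel": [0, 2, 0], "delta_rot": [0, 0, 0], "fingers": 0}

```text
clock: 18.58
ee_pos: [478.9, 38.4, 230.1]
ee_rot: [[0.905, 0.425, -0.0], [0.425, -0.905, 0.001], [-0.0, -0.001, -1.0]]
force: [-0.3, 2.7, 1.3]
width: 0.7
gripper_force: 1.3
```

Request:
apply_moves:
  series:
    - {"travel": [0, 2, 0], "delta_rot": [0, 0, 0], "fingers": 0}
    - {"travel": [0, 2, 0], "delta_rot": [0, 0, 0], "fingers": 0}
    - {"travel": [0, 2, 0], "delta_rot": [0, 0, 0], "fingers": 0}

```text
clock: 18.95
ee_pos: [481.6, 32.7, 230.1]
ee_rot: [[0.905, 0.425, 0.0], [0.425, -0.905, 0.0], [0.0, -0.0, -1.0]]
force: [-0.9, 2.1, 0.6]
width: 0.4
gripper_force: 1.3
```

Request:
apply_moves:
  series:
    - {"travel": [0, 2, 0], "delta_rot": [0, 0, 0], "fingers": 0}

```text
clock: 19.08
ee_pos: [482.5, 30.9, 230.1]
ee_rot: [[0.905, 0.425, 0.0], [0.425, -0.905, 0.0], [0.0, -0.0, -1.0]]
force: [0.2, 1.5, 0.5]
width: 0.7
gripper_force: 1.3
```

Request:
apply_moves:
  series:
    - {"travel": [0, 2, 0], "delta_rot": [0, 0, 0], "fingers": 0}

```text
clock: 19.2
ee_pos: [483.4, 29.0, 230.1]
ee_rot: [[0.905, 0.425, 0.0], [0.425, -0.905, 0.0], [0.0, -0.0, -1.0]]
force: [1.0, 2.8, 1.0]
width: 0.4
gripper_force: 1.3
```

The tab is sliding at about 3 N. I'll continue in 1–2 mm steps until it meets the stop.

Request:
apply_moves:
  series:
    - {"travel": [0, 1, 0], "delta_rot": [0, 0, 0], "fingers": 0}
    - {"travel": [0, 1, 0], "delta_rot": [0, 0, 0], "fingers": 0}

```text
clock: 19.45
ee_pos: [484.2, 27.3, 230.1]
ee_rot: [[0.905, 0.425, 0.0], [0.425, -0.905, 0.0], [0.0, 0.0, -1.0]]
force: [-0.7, 2.8, 0.3]
width: 0.6
gripper_force: 1.3
```

Request:
apply_moves:
  series:
    - {"travel": [0, 1, 0], "delta_rot": [0, 0, 0], "fingers": 0}

```text
clock: 19.58
ee_pos: [484.5, 26.5, 230.1]
ee_rot: [[0.905, 0.425, -0.0], [0.425, -0.905, 0.0], [0.0, -0.0, -1.0]]
force: [-0.3, 6.6, 0.9]
width: 0.2
gripper_force: 3.2
```

Request:
apply_moves:
  series:
    - {"travel": [0, 1, 0], "delta_rot": [0, 0, 0], "fingers": 0}

```text
clock: 19.7
ee_pos: [484.7, 26.2, 230.1]
ee_rot: [[0.905, 0.425, -0.001], [0.425, -0.905, 0.002], [0.0, -0.002, -1.0]]
force: [-1.2, 11.6, 2.6]
width: 0.5
gripper_force: 5.3
```

The force has climbed to 11.6 N with hardly any movement, so the bolt is on its stop. I'll retreat and check.

Request:
apply_moves:
  series:
    - {"travel": [0, -5, 0], "delta_rot": [0, 0, 0], "fingers": 0}
    - {"travel": [0, -15, 0], "delta_rot": [0, 0, 0], "fingers": 0}
    - {"travel": [0, 0, -30], "delta_rot": [0, 0, 0], "fingers": 0}
    - {"travel": [0, 0, -40], "delta_rot": [0, 0, 0], "fingers": 0}
    - {"travel": [-20, -30, -30], "delta_rot": [0, 0, 0], "fingers": 0}
    - {"travel": [-20, -30, 0], "delta_rot": [0, 0, 0], "fingers": 0}
    - {"travel": [0, 0, 0], "delta_rot": [0, 0, 0], "fingers": 0}

```text
clock: 20.58
ee_pos: [412.6, 82.1, 330.4]
ee_rot: [[0.904, 0.427, -0.001], [0.427, -0.904, -0.0], [-0.001, -0.0, -1.0]]
force: [0.7, 0.8, 0.1]
width: 0.8
gripper_force: 0.0
```

Run:
```python
from h import *
where()
y=np.array([np.cos(psi),np.sin(psi)]);x=np.array([y[1],-y[0]])
s=readout.get_state();d=get_image('wrist');c=cam(d,s);im=d['img'].copy()
a=psi+np.pi/2-np.radians(120)
P=[[*(C+u*x+v*y),73] for u in(12,-12) for v in(97,105)]+[[*(C+66*np.array([np.cos(a),np.sin(a)])),79]]
for p in proj(c,P):print(p);cv2.circle(im,tuple(int(k) for k in p.round()),1,(0,255,0),-1)
cv2.imwrite('pics/end.png',cv2.resize(im,None,fx=1.5,fy=1.5))
```

```text
20.575 force tool [ 1.  -0.4 -0.1] [412.6  82.1 330.4]
[408.61978286 126.10239384]
[396.9518608  126.07667598]
[404.45934217 160.75622371]
[393.10080155 160.7315001 ]
[477.64754597  94.17106696]
```

View pics/end.png

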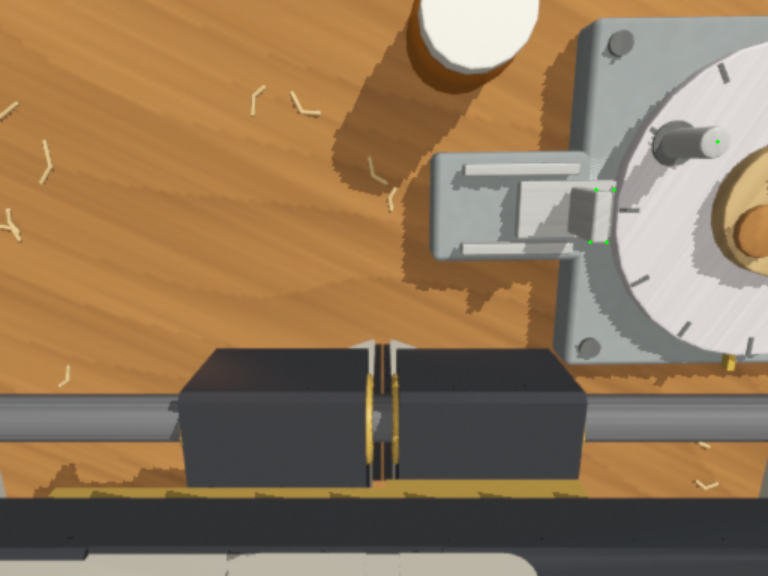

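The tab at (598–613, 188–242) and the peg at (715,142) both match their predicted final places: bolt fully in and dial at click 4. The robot is clear of everything, so I'm handing in.

```bash
python3 -c "
from rig import job
print(job.job_done())"
```

```text
the job is handed in; nothing more can be done
None
```

The dial went exactly four clicks clockwise and settled there, the bolt was pushed fully in against its stop, and the job is handed in with the arm clear of everything, at about 21 s of the 64 s allowed.

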